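# Open the spring cash drawer quietly

## Task

Open the cash drawer quietly, with the fingertips only: press its release key with one finger while the other finger waits close in front of the drawer's raised front lip, so that the drawer is caught as it springs out (before it has come about 4 cm) and is held still a moment with the key still down. Then let that finger give way and ease the drawer out gently to its stop, fully open, and come away. Grip and lift nothing, and do not shift the drawer's casing or the things around it.

Things in the scene. Friction and masses are not known exactly. Their poses are not given: they have to be found in the camera images.
- cash_drawer: Compact grey metal cash drawer (3.6 kg) standing loose on rubber feet. Origin: centre of its underside, on the counter; +x to its back, so its front looks along -x, roughly at the robot; z up. 210 mm wide (y); casing x = -108 to +120 mm. Top 92 mm high behind x = -45 mm; in front of that a sunken step, 70 mm high, full width, carries the release key.
- key_top (a point): Centre of the upper face of the release key, a flat black key 30 mm (casing x) by 34 mm (y) in the middle of the sunken step, at (-83, 0, 86) mm in the casing's frame when up. Moves with the key. Free room from here: 25 mm forward to the back of the lip, 38 mm back to the riser of the step.
- release_key (a joint): Travel of the key: 0 = up, 0.008 m = fully down. Its spring takes 2 N at the start and 5.2 N at the bottom; the latch lets the drawer go at about 5 mm. The key rises by itself when left.
- drawer_lip (a point): Middle of the lip, the upper front edge of the drawer's front panel: at (-120, 0, 92) mm in the casing's frame when shut; moves with the drawer. The panel is 12 mm thick (x), full width, flat and upright down to 8 mm above the counter; it stands 22 mm above the sunken step.
- drawer (a joint): How far the drawer is out along the casing's -x: 0 = shut and latched, 0.1 m = fully open at its stop. Once unlatched, a spring pushes it out with 5 to 7 N all the way and keeps it open; with nothing in its way it reaches about 0.5 m/s within 2 cm and slams open in a fifth of a second.
- drawer_front: Outer 8 mm of the drawer's front panel: the flat grey face that the waiting finger meets. Moves with the drawer; its origin coincides with the casing's origin when the drawer is shut.
- front_liner: The inner sheet of the drawer's front panel (4 mm, back of the lip), which a finger would touch only if it gripped the lip. Origin as for drawer_front.
- bill_tray: Small walnut tray, 118x150x16 mm, lying on the rear top of the cash drawer (its top 108 mm above the counter, its front edge about 25 mm behind the riser of the step); leave it. Origin at the centre of its underside.
- gel_bottle: Bystander: small white and blue bottle, 40 mm across, 99 mm high. Origin at the centre of its underside.
- stamp: Bystander: stamp with a turned handle, 24x34x74 mm, standing. Origin at the centre of its underside.
- ink_pad: Bystander: flat ink pad tin, 66x86x12 mm. Origin at the centre of its underside.
- order_pad: Bystander: order pad, 142x92x16 mm. Origin at the centre of its underside.
- brown_card: Bystander: low stack of brown cards, 60x91x8 mm. Origin at the centre of its underside.
- pen_b: Bystander: black pen, 136 mm long, 13 mm high. Origin at the centre of its underside.
- pudding_cup: Bystander: dessert cup, 78 mm wide, 82 mm high. Origin at the centre of its underside.

How it is judged:
On the way:
1. the drawer is unlatched and caught by a finger, 2 to 45 mm out and still, while the key is still held down (over 3 mm) (value of joint release_key above 0.003 m and value of joint drawer between 0.002 and 0.045 m and velocity of joint drawer between -0.03 and 0.03 m/s and contact force between the fingers and drawer_front above 0.8 N), for 0.2 s.
At the end, for the whole second after the job is handed in: The drawer stands still and fully open (within 6 mm of its stop), the key is up (within 2 mm), and the casing stands flat within 25 mm of where it was (value of joint drawer above 0.094 m and velocity of joint drawer between -0.01 and 0.01 m/s and value of joint release_key below 0.002 m and distance of cash_drawer from where it was at the start of the episode below 0.025 m and angle between cash_drawer's own z axis and vertical below 0.03 rad and linear speed of cash_drawer below 0.01 m/s); the robot touches nothing.
It fails at once if the drawer ran out unchecked: faster than 0.2 m/s when more than 50 mm out (value of joint drawer above 0.05 m and velocity of joint drawer above 0.2 m/s).
It fails at once if the lip was gripped between two fingers (over 4 N on its front and back at once) (contact force between the fingers and drawer_front above 4 N and contact force between the fingers and front_liner above 4 N).
It fails at once if the cash drawer was lifted, tipped or shoved by more than 25 mm (height (world z) of cash_drawer above 0.006 m or angle between cash_drawer's own z axis and vertical above 0.06 rad or distance of cash_drawer from where it was at the start of the episode above 0.025 m).
It fails at once if a bystander was moved by more than 25 mm, or the tray on the casing by more than 35 mm (distance of bill_tray from where it was at the start of the episode above 0.035 m or distance of any of gel_bottle, stamp, ink_pad, order_pad, brown_card, pen_b, pudding_cup from where it was at the start of the episode above 0.025 m).
It also fails if it takes over 32 s, if anything falls off the work surface, if the arm or the gripper's body presses on something with over 40 N, if the wrist force passes 120 N, or if a joint passes its speed limit or range.

## Robot

A 6-joint arm with a two-finger parallel gripper is mounted at the origin on a cart in front of the work surface, level with it; the furniture and walls round the work are solid. World frame = base frame: x ahead of the robot, y to its left, z up, the work surface at z = 0. Lengths are in m, angles in rad, forces in N, time in s.
With the tool pointing down it reaches from about 0.35 to 0.975 m from the base axis. Payload 4.9 kg.
Tool frame: the origin (TCP) lies at the very end of the fingers, on their centre line; the grasp point (between the pads) lies 19 mm behind it; z points along the fingers, y is the line along which they close (so a half turn about z gives the same grasp; the last joint's range is limited). The gripper opens to 85 mm and grips with 20 to 120 N. Pads are 22 mm wide; open, the fingers measure 114 mm over their backs; the gripper's body (76 mm by 85 mm) begins 54 mm behind the grasp point. The pads swing forward as they close: fully open they stand 13 mm farther back than shut.
Start: joints at [-1.409, 0.053, 1.613, -0, 1.476, -0.119], TCP at [0.173, -0.601, 0.231] pointing down, gripper open.
Joint ranges: [-3.01, 3.01], [-1.01, 2.22], [0.06, 2.58], [-1.02, 4.17], [0.09, 2.62], [-3.14, 3.14]. Speed limits (rad/s): [2.57, 2.57, 3.14, 3.14, 3.14, 3.14].

## Interface

Orientations are given as a unit quaternion [w, x, y, z].
In Python, from plant import manip, vision, order gives the robot as it stands.
- The arm moves only by the tool play_rows, never from a script. Its argument "steps" is a list that holds one entry, the list of rows, each a list of 6 numbers: the shift along the tool's x, y, z in mm, then the turn, a rotation vector about the tool's x, y, z in degrees. A call has 1 to 12 rows; each row is the pose to reach, as a shift and turn from the pose commanded when the call began, along the tool's axes at that moment; what a row does not reach only later rows make up. A row lasts 1/12 s, in which the tool goes at most 41.7 mm and 7.16 degrees, less where a joint would pass 70% of its speed; a pose out of reach is approached as far as the arm can. A call with a gripper value outside its range is refused whole. "claw" is the gripper's target within -1 to 1 (fully open at 1, half-way at 0, shut at -1), set as the call begins (left out, the last holds). The fingers move at their own pace and stop on an object; the grip force is fixed at half the most. Time passes only in rows, so rows that repeat a pose let the fingers close. It gives the time, the measured TCP pose, the force, the opening and the grip force at its end, in the units of the state.
- manip.state(): the state, without advancing time (a new reading comes with each control period).
- vision.grab_frame(name): name is "scene" or "side" or "wrist"; returns (picture, depth): 480x640x3 uint8, blue, green, red; 480x640 float32, m along the optical axis (not along the pixel's ray), 0 where there is no reading.
- vision.camera_info(name): a dict with "K" (3x3 intrinsics, pixels), "eye" and "orientation" of the camera in the world; the wrist camera has in their place "T_tool_cam" (4x4, takes a point from camera to tool coordinates, whose origin is the TCP and whose axes are the flange's). Camera axes: x right, y down, z forward; pixel columns grow to the right and rows downward; lengths in m; the calibration is good to about 2 mm. A picture is of the moment at which its call begins: read the wrist's pose just before it. camera_info takes no time and is no camera call.
- order.job_done(): hands the job in; it is judged then, once.
The state is a dict: "time": time; "joint_pos": joint angles; "joint_vel": joint speeds; "joint_efforts": joint torques, N m; "tool_pos": TCP position; "tool_rot": TCP orientation; "contact_force": force on the tool from outside, world axes, zero at the start; "ft_torque": the same for the moment, N m; "gripper_width": opening from 0.0 (shut) to 1.0 (fully open); "grasp_force": force on a finger pad.
Only numpy, scipy, OpenCV 4.12 (cv2) and the standard library are available. Lean on these libraries where they do the work, as an engineer would, in place of code of your own. Each camera call takes 0.05 s, during which the arm holds its last target. There are 200 camera calls.

## Working session

There is one attempt and no reset: what is moved stays moved. The work goes in short steps, Python scripts to look and compute and a tool call to move; the robot and the scene stay as the last step left them, time stands still between calls to the robot, and variables do not carry over. Pictures are saved under pics/ and viewed, at most 10 in all, crops included, and the job is handed in when it is done.

Besides the shell and the picture viewer there is one more tool, called after ">>>" as name([rows], argument=value, ...), one row to a line, values as JSON. play_rows: Moves the arm, as the interface text tells. Its arguments: {"type":"object","properties":{"steps":{"type":"array"},"claw":{"type":"number"}},"required":["steps"]}

```bash
mkdir -p pics; ls
python3 - <<'E'
from plant import manip, vision, order
import cv2,numpy as np
print(manip.state())
for n in ["scene","side"]:
    im,d=vision.grab_frame(n); cv2.imwrite(f"pics/{n}0.png",im); np.savez(f"pics/{n}0.npz",im=im,d=d); print(n,vision.camera_info(n))
print(vision.camera_info("wrist"))
E
```

```text
pics
{'time': 0.0, 'joint_pos': array([-1.40902219e+00,  5.33411558e-02,  1.61430759e+00, -4.59263354e-05,
        1.47600153e+00, -1.18999840e-01]), 'joint_vel': array([ 4.43300868e-04, -5.19643510e-04,  5.12414297e-04,  1.24752535e-04,
        2.28108744e-04,  2.70743545e-05]), 'joint_efforts': array([ 7.81896506e-04, -3.93678296e+01, -3.70175064e+01, -3.86977251e-05,
        6.99349330e-03,  3.57661687e-07]), 'tool_pos': array([ 0.17307294, -0.59990229,  0.23006464]), 'tool_rot': array([-1.02808564e-03,  9.90161089e-01,  1.39928409e-01, -4.48542257e-05]), 'contact_force': array([-0.10789681, -0.16411097, -0.1902901 ]), 'ft_torque': array([ 0.01960644, -0.0067172 ,  0.04349043]), 'grasp_force': 0.0, 'gripper_width': 0.9998344795682323}
scene {'K': array([[481.27387282,   0.        , 317.35428457],
       [  0.        , 481.27387282, 238.44032511],
       [  0.        ,   0.        ,   1.        ]]), 'eye': array([-0.32589068,  0.75634231,  0.70156151]), 'orientation': array([ 0.22172323, -0.39294225,  0.76411161, -0.46105166])}
side {'K': array([[547.5315059 ,   0.        , 314.92053826],
       [  0.        , 547.5315059 , 244.25671038],
       [  0.        ,   0.        ,   1.        ]]), 'eye': array([0.15800095, 1.01288239, 0.99323419]), 'orientation': array([ 0.08598969, -0.19321244,  0.89194694, -0.39963154])}
{'K': array([[371.26072877,   0.        , 316.18688034],
       [  0.        , 371.26072877, 244.57322583],
       [  0.        ,   0.        ,   1.        ]]), 'T_tool_cam': array([[ 8.23593129e-05, -9.55182110e-01, -2.96018800e-01,
         7.55075356e-02],
       [ 9.99999995e-01,  6.14502291e-05,  7.99380074e-05,
        -1.06901691e-05],
       [-5.81649315e-05, -2.96018805e-01,  9.55182110e-01,
        -1.42549503e-01],
       [ 0.00000000e+00,  0.00000000e+00,  0.00000000e+00,
         1.00000000e+00]])}
```

View pics/scene0.png

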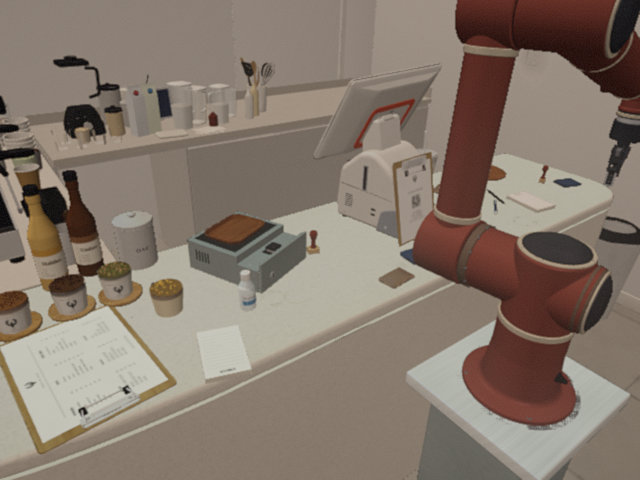

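View pics/side0.png

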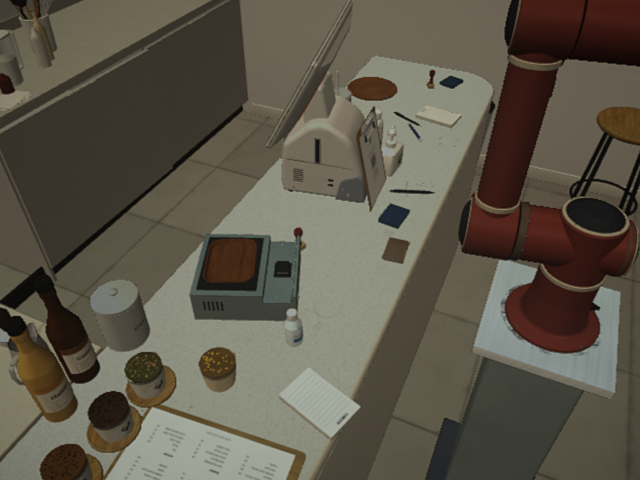

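The scene view shows the drawer at about (250,250) and its key at (272,247). The side view shows the key at (283,268), the stamp at (298,238), the bottle at (293,328) and the tray at (230,262).

```bash
cat > h.py <<'E'
import numpy as np,cv2
from scipy.spatial.transform import Rotation as R
from plant import vision
def q2R(q): return R.from_quat([q[1],q[2],q[3],q[0]]).as_matrix()
def cloud(d,K,Rm,e):
    v,u=np.mgrid[:480,:640]
    p=np.stack([(u-K[0,2])/K[0,0]*d,(v-K[1,2])/K[1,1]*d,d],-1)
    return p@Rm.T+e
def fixed(name,d):
    c=vision.camera_info(name); return cloud(d,c["K"],q2R(c["orientation"]),c["eye"])
E
python3 - <<'E'
from h import *
for n,kp in [("side",(283,268)),("scene",(272,247))]:
    f=np.load(f"pics/{n}0.npz"); im,d=f["im"],f["d"]; P=fixed(n,d)
    print(n,"key px",P[kp[1],kp[0]], im[kp[1],kp[0]])
    k=P[kp[1],kp[0]]
    near=(np.hypot(P[...,0]-k[0],P[...,1]-k[1])<.25)&(d>0)
    ct=near&(abs(P[...,2])<.006); print("counter z",np.median(P[ct][:,2]))
    dark=(im.max(-1)<50)&near&(np.hypot(P[...,0]-k[0],P[...,1]-k[1])<.03)&(P[...,2]>.078)
    print("key",dark.sum(),P[dark].mean(0) if dark.sum() else None, P[dark][:,2].min(),P[dark][:,2].max())
    # upright points of drawer by height
    for lo,hi,t in [(.064,.076,"step"),(.087,.097,"top"),(.102,.113,"tray")]:
        m=near&(P[...,2]>lo)&(P[...,2]<hi)
        m=m.astype(np.uint8); nn,l,s,c=cv2.connectedComponentsWithStats(m)
        for i in range(1,nn):
            if s[i,4]>60:
                q=P[l==i]; r=cv2.minAreaRect(q[:,:2].astype(np.float32)*1000); print(t,s[i,4],np.round(q.mean(0),4),r, "z",np.median(q[:,2]))
E
```

```text
side key px [0.61079609 0.19629463 0.08721323] [25 28 26]
counter z -0.001189889775716435
key 140 [0.61696933 0.18953552 0.08494699] 0.07810749255612459 0.09065228352193433
step 1769 [0.6313 0.222  0.0693] ((695.731201171875, 224.04188537597656), (238.18063354492188, 215.07696533203125), 24.647632598876953) z 0.06914650000172418
step 95 [0.5237 0.3268 0.0692] ((525.2156982421875, 326.1875), (33.201419830322266, 23.75137710571289), 24.53154945373535) z 0.06889003858947451
top 2134 [0.7149 0.2547 0.0914] ((729.1312866210938, 235.1050262451172), (165.2885284423828, 216.7432098388672), 23.116968154907227) z 0.09145317284628485
top 299 [0.5856 0.1835 0.0904] ((587.845947265625, 178.67333984375), (12.104710578918457, 210.95428466796875), 22.973114013671875) z 0.09027277505645626
top 1015 [0.7344 0.2387 0.0952] ((731.6651611328125, 235.77947998046875), (104.15177154541016, 131.3343963623047), 24.475357055664062) z 0.09548781973159526
tray 386 [0.7323 0.2327 0.1058] ((727.9984130859375, 240.77517700195312), (118.55164337158203, 154.8570556640625), 25.277645111083984) z 0.10570326632862448
sc
[... 388 characters left out ...]
, (32.85419464111328, 23.36859893798828), 68.27156066894531) z 0.06966319252686809
top 1135 [0.6888 0.253  0.0914] ((725.295166015625, 235.76512145996094), (167.4669189453125, 217.762451171875), 22.818021774291992) z 0.09151923607004209
top 488 [0.7362 0.239  0.0957] ((734.0825805664062, 236.69827270507812), (97.25788116455078, 124.11695861816406), 23.247129440307617) z 0.09581949237238585
top 233 [0.5813 0.1841 0.0902] ((585.052001953125, 175.9808349609375), (15.729053497314453, 209.442626953125), 23.361879348754883) z 0.09036451269158752
tray 288 [0.7291 0.2413 0.1054] ((726.0786743164062, 240.2398681640625), (121.88954162597656, 154.5649871826172), 25.55360221862793) z 0.10533975318955202
```

Run:
```python
from h import *
g={}
for n in ["side","scene"]:
    d=np.load(f"pics/{n}0.npz")["d"]; P=fixed(n,d)[d>0]
    for p in P[(P[:,2]>.02)&(P[:,2]<.7)&(P[:,0]>.15)&(P[:,0]<1)&(abs(P[:,1])<.8)]:
        k=(int(p[0]//.05),int(p[1]//.05)); g[k]=max(g.get(k,0),p[2])
print("rows x .15.., cols y -.8..; cm")
for i in range(3,20): print(f"{i*.05:.2f}"," ".join(f"{int(100*g.get((i,j),0)):2d}" for j in range(-16,12)))
from plant import manip
q=manip.state(); Rm=q2R(q["tool_rot"]); print(Rm)
yaw=np.deg2rad(23.1); u=np.array([np.cos(yaw),np.sin(yaw),0]); o=np.array([.692,.2214,0])
T=np.column_stack([np.cross(u,[0,0,-1]),u,[0,0,-1]])
print("rotvec world deg",R.from_matrix(T@Rm.T).as_rotvec(degrees=True),"tool",R.from_matrix(Rm.T@T).as_rotvec(degrees=True))
tgt=o+u*-.109; tgt[2]=.25
print(tgt,"tool shift mm",Rm.T@(tgt-q["tool_pos"])*1000)
for w in ([.42,-.33,.30],[.57,-.02,.3]): print(w,Rm.T@(np.array(w)-q["tool_pos"])*1000)
```

```text
rows x .15.., cols y -.8..; cm
0.15  0  0 33 34 46 34 49 49 50  0  0  0  0  0  0 60 69 69 25  0  0  0  0  0  0  0  0  0
0.20  0  0  0 40 45  0 49 49  0  0  0  0  0  0  0 27 69 69 26  0  0  0  0  0  0  0  0  0
0.25  0  0  0  0  0  0  0  0  0  0  0  0  0  0  0 66 69  0  0  0  0  0  0  0  0  0  0  0
0.30  0  0  0  0  0  0  0  0  0  0  0  0  0  0  0  0  0  0  0  0  0  0  0  0  0  0  0  0
0.35  0  0  0  0  0  0  0  0  0  0  0  0  0  0  0  0  0  0  0  0  0  0  0  0  0  0  0  0
0.40  0  0  0  0  0  0  0  0  0  0  0  0  0  0  0  0  0  0  0  0  0  0  0  0  0  0  0  0
0.45  0  0  0  0  0  0  0  0  0  0  0  0  0  0  0  0  0  0  0  0  0  0  0  0  0  0  0  0
0.50  0  0  0  0  0  0  8 13  8  8  9 11 10  0  0  0  0  0  0  0  9  9 10  0  0  0  0  0
0.55  0  0  0  0  0  0 13 14 24 25 25 25 24  0  0  0  0  0  9  9  9  9  0  0  6  6  6  0
0.60  0  0  0  0  0 14  0  0 21 22 22 23 19 46 46  0  7  9  9  9  9 10  9  0  6  7  7  0
0.65  0  0  0  0  0  0  0 43 46 47 47 47 47 47 47  0  7  7  9 11 11 11 11  0  0  6  6  6
0.70  0  0  0  0 15 47 47 47 47 47 47 44 35 42 40  0  0  0  9 11 10 10 11  9  0  0  8  8
0
[... 238 characters left out ...]
  0  0  0  0  0 13 15 15 28
0.90  0  0  0  0  0  0  0  0  0  0  0  0  0  0  0  0  0  0  0  0  0  0  0  0 13 13 13 28
0.95  0  0  0  0  0  0  0  0  0  0  0  0  0  0  0  0  0  0  0  0  0  0  0  0  0  0  0 10
[[ 9.60834652e-01  2.77122136e-01 -3.05512855e-04]
 [ 2.77122220e-01 -9.60832922e-01  1.83574972e-03]
 [ 2.15180074e-04 -1.84851634e-03 -9.99998268e-01]]
rotvec world deg [-6.39448471e-02 -1.02152651e-01  9.70114326e+01] tool [-6.88742671e-02 -9.88961214e-02 -9.70114326e+01]
[0.59173946 0.17863525 0.25      ] tool shift mm [ 618.00144187 -632.12206567  -18.48915816]
[0.42, -0.33, 0.3] [ 312.04484858 -191.09379866  -69.37032999]
[0.57, -0.02, 0.3] [ 542.07793474 -447.38368429  -68.8470745 ]
```

>>> play_rows([
  [[25,-28,-9,0,0,-6.5],[49,-56,-18,0,0,-13],[74,-84,-27,0,0,-19.5],[98,-112,-35,0,0,-26],[123,-140,-44,0,0,-32.5],[148,-168,-53,0,0,-39],[172,-196,-62,0,0,-45.5],[197,-224,-70,0,0,-52],[223,-254,-70,0,0,-58],[249,-284,-70,0,0,-64],[275,-313,-70,0,0,-70],[301,-343,-70,0,0,-76]],
], claw=-0.06)

```text
time: 1.1
tool_pos: [0.3675, -0.1857, 0.301]
tool_rot: [0.0, 0.692, 0.721, 0.0]
contact_force: [0.4, -0.9, 0.1]
gripper_width: 0.474
grasp_force: 0.0
```

```bash
cat > go.py <<'E'
from h import *
from plant import manip
import sys
q=manip.state(); Rm=q2R(q["tool_rot"])
yaw=np.deg2rad(23.1); u=np.array([np.cos(yaw),np.sin(yaw),0]); o=np.array([.692,.2214,0])
T=np.column_stack([np.cross(u,[0,0,-1]),u,[0,0,-1]])
np.set_printoptions(precision=4,suppress=True)
print(q["time"],"tcp",q["tool_pos"],"casing frame",T[:,:2].T@(q["tool_pos"]-o),"w",q["gripper_width"],"F",q["contact_force"],"j",q["joint_pos"])
print("rot tool",R.from_matrix(Rm.T@T).as_rotvec(degrees=True))
def sh(p): return np.round(Rm.T@(np.array(p)-q["tool_pos"])*1000,1)
tgt=o-.109*u; tgt[2]=.16
if __name__=="__main__": print(sh([.42,-.08,.3]),sh([.50,.13,.28]),sh(tgt))
E
python3 go.py
```

```text
1.1 tcp [ 0.3675 -0.1857  0.301 ] casing frame [-0.2471 -0.4582] w 0.474059320678633 F [ 0.3861 -0.8844  0.0798] j [-0.6491 -0.5198  1.9796  0.      1.6815 -0.69  ]
rot tool [  0.0102   0.0091 -20.7521]
[103.4  56.8   1. ] [310.  145.3  21. ] [354.8 238.9 141. ]
```

>>> play_rows([
  [[35,19,0,0,0,-4],[70,38,0,0,0,-8],[104,57,0,0,0,-12],[138,72,4,0,0,-16],[172,86,8,0,0,-20.75],[207,101,11,0,0,-20.75],[241,116,14,0,0,-20.75],[275,130,17,0,0,-20.75],[310,145,21,0,0,-20.75],[325,180,30,0,0,-20.75],[340,212,40,0,0,-20.75],[355,239,51,0,0,-20.75]],
])

```text
time: 2.1
tool_pos: [0.5946, 0.1775, 0.2495]
tool_rot: [0.0, 0.553, 0.833, 0.0]
contact_force: [-0.3, -1.2, 0.8]
gripper_width: 0.467
grasp_force: 0.0
```

Run:
```python
import go
from go import *
print(sh(tgt))
im,d=vision.grab_frame("wrist"); cv2.imwrite("pics/w1.png",im); np.savez("pics/w1.npz",im=im,d=d,p=q["tool_pos"],R=Rm)
```

```text
2.1 tcp [0.5946 0.1775 0.2495] casing frame [-0.0022 -0.1068] w 0.4673010574002772 F [-0.2969 -1.1972  0.7654] j [ 0.1704  0.032   1.6038 -0.0002  1.5054 -0.2295]
rot tool [ 0.0129  0.0166 -0.1891]
[ 2.2 -2.2 89.5]
```

View pics/w1.png

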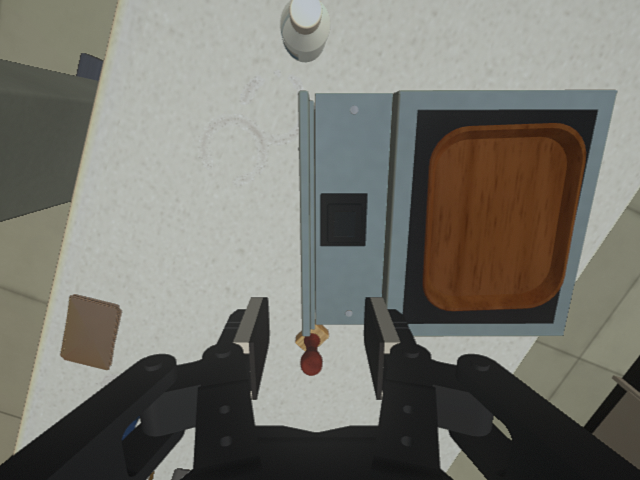

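The wrist view shows the key centred at (343,220). The lip is a strip at u≈301–314 running from v=92 to 335. The fingers straddle it at u≈258 and 375, and the stamp is beside the drawer's end at (312,350).

Run:
```python
from go import *
f=np.load("pics/w1.npz"); im,d=f["im"],f["d"]; c=vision.camera_info("wrist"); M=c["T_tool_cam"]
Pt=cloud(d,c["K"],M[:3,:3],M[:3,3]); P=Pt@f["R"].T+f["p"]
C=(P-o)@T  # casing: [x_tool-ish, along u, down]
def rep(t,m): 
    q=C[m]*1000; r=cv2.minAreaRect(q[:,:2].astype(np.float32)); print(t,m.sum(),"tx,ux,z",np.median(q,0),[np.round(a,1) for a in r[:2]],round(r[2],1)); print("   tool frame",np.median(Pt[m]*1000,0))
v,u_=np.mgrid[:480,:640]
key=(abs(u_-343)<26)&(abs(v-220)<30)&(C[...,2]<-.080)&(d>0); rep("key",key)
lip=(u_>295)&(u_<318)&(v>90)&(v<325)&(C[...,2]<-.086)&(d>0)&(C[...,2]>-.1); rep("lip",lip)
st=(u_>280)&(u_<335)&(v>320)&(v<380)&(C[...,2]<-.02)&(C[...,2]>-.08)&(im[...,2]>im[...,0]+25.); rep("stamp",st)
fl=(v>300)&(u_>240)&(u_<272)&(v<340)&(d<.25)&(d>0); rep("fingL",fl)
fr=(v>300)&(u_>362)&(u_<395)&(v<340)&(d<.25)&(d>0); rep("fingR",fr)
for s,m in(("L",fl),("R",fr)): print(s,Pt[m].min(0)*1000,Pt[m].max(0)*1000)
```

```text
2.15 tcp [0.5965 0.1791 0.2443] casing frame [-0.0014 -0.1045] w 0.4695707427814921 F [-0.7481 -0.1566 -1.7419] j [ 0.1716  0.0426  1.6017  0.0015  1.5012 -0.2288]
rot tool [-0.1985 -0.1371 -0.165 ]
key 1400 tx,ux,z [ -1.6824 -83.1562 -86.2058] [array([ -2.9, -82.7]), array([29.9, 34.2])] 89.8
   tool frame [  0.6238  23.6148 163.3327]
lip 3352 tx,ux,z [  14.9538 -114.4345  -91.6581] [array([   2.4, -114.5]), array([197.4,  12.1])] 0.0
   tool frame [ 17.1413  -7.7918 157.8717]
stamp 584 tx,ux,z [-152.4163 -112.2612  -65.9203] [array([-156.7, -112.6]), array([20.7, 22.3])] 89.1
   tool frame [-150.2108   -5.0345  183.6538]
fingL 1057 tx,ux,z [   8.7177 -128.3248 -270.1155] [array([  -0.4, -131.7]), array([10.3, 20.9])] 89.9
   tool frame [ 10.7965 -21.5767 -20.594 ]
fingR 1118 tx,ux,z [   8.5481  -84.784  -270.0839] [array([ -0.8, -81.4]), array([20.9, 11. ])] 0.1
   tool frame [ 10.7775  21.9645 -20.552 ]
L [ -8.7826 -30.1605 -37.3678] [ 12.1356 -19.8042  -1.131 ]
R [ -9.0676  19.8605 -38.0719] [11.8724 30.8952 -0.8357]
```

>>> play_rows([
  [[0,0,20,0,0,0],[-1,0,45,0,0,0],[-2,0,75,0,0,0],[-2,0,105,0,0,0],[-2,0,125,0,0,0],[-2,0,135,0,0,0],[-2,0,135,0,0,0],[-2,0,135,0,0,0],[-2,0,135,0,0,0],[-2,0,135,0,0,0],[-2,0,135,0,0,0],[-2,0,135,0,0,0]],
])

```text
time: 3.15
tool_pos: [0.5948, 0.1742, 0.1168]
tool_rot: [0.001, 0.553, 0.833, 0.001]
contact_force: [0.3, -0.1, -0.0]
gripper_width: 0.47
grasp_force: 0.0
```

Run:
```python
from go import *
im,d=vision.grab_frame("wrist"); cv2.imwrite("pics/w2.png",im)
c=vision.camera_info("wrist"); M=c["T_tool_cam"]
Pt=cloud(d,c["K"],M[:3,:3],M[:3,3])*1000; P=Pt@Rm.T/1000+q["tool_pos"]; C=(P-o)@T*1000
for s in(-1,1):
    m=(d>0)&(abs(Pt[...,0])<14)&(s*Pt[...,1]>12)&(s*Pt[...,1]<40)&(Pt[...,2]>-25)&(Pt[...,2]<8); print(s,m.sum(),Pt[m].min(0),Pt[m].max(0))
m=(d>0)&(abs(C[...,2]+86)<3)&(abs(C[...,1]+83)<20)&(abs(C[...,0])<30); print("key vis",C[m].min(0),C[m].max(0),np.median(C[m],0))
m=(d>0)&(abs(C[...,2]+92)<3)&(abs(C[...,1]+114)<12)&(abs(C[...,0])<90); print("lip",C[m].min(0),C[m].max(0),"tool",Pt[m].min(0),Pt[m].max(0))
```

```text
3.15 tcp [0.5948 0.1742 0.1168] casing frame [-0.0053 -0.1079] w 0.4700558938148607 F [ 0.2904 -0.0778 -0.0188] j [ 0.1649  0.1336  1.724   0.      1.2817 -0.2336]
rot tool [ 0.1304  0.0303 -0.2642]
-1 1163 [-11.3614 -33.7835 -24.9934] [ 11.914  -19.7982  -1.43  ]
1 1170 [-11.2197  19.8963 -24.9845] [11.9541 33.8653 -0.8821]
key vis [-19.7653 -98.0161 -88.5075] [ 14.3432 -67.7999 -83.0131] [  0.0537 -84.4329 -86.2321]
lip [ -89.9062 -120.6715  -94.7818] [  89.9935 -108.5093  -89.0158] tool [-84.6393 -13.0313  21.964 ] [95.2355 -0.6835 27.7903]
```

View pics/w2.png

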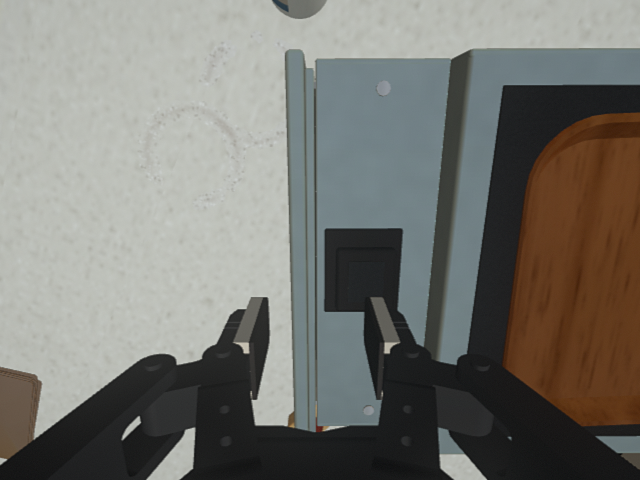

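The wrist view shows the finger at (378,330) over the lower edge of the key (325–402, 229–311). The other finger at (260,330) stands about 7 mm in front of the lip (u≈287–315).

>>> play_rows([
  [[3,0,8,0,0,0],[3,0,16,0,0,0],[3,0,22,0,0,0],[3,0,26,0,0,0],[3,0,28,0,0,0],[3,0,28,0,0,0],[3,0,28,0,0,0],[3,0,28,0,0,0]],
])

```text
time: 3.87
tool_pos: [0.5932, 0.1769, 0.0876]
tool_rot: [0.0, 0.553, 0.833, 0.0]
contact_force: [-0.6, 0.4, -0.5]
gripper_width: 0.471
grasp_force: 0.0
```

```bash
python3 go.py
```

```text
3.8667 tcp [0.5932 0.1769 0.0876] casing frame [-0.0021 -0.1084] w 0.47051800146610123 F [-0.6146  0.3862 -0.4833] j [ 0.1697  0.1652  1.7416  0.      1.2342 -0.2289]
rot tool [ 0.0339  0.0058 -0.2652]
[-169.6 -259.2 -212.5] [  -7.1 -104.  -192.4] [  2.1  -0.6 -72.4]
```

>>> play_rows([
  [[0,0,2,0,0,0],[0,0,4,0,0,0],[0,0,5.5,0,0,0],[0,0,7,0,0,0],[0,0,8,0,0,0],[0,0,8,0,0,0],[0,0,8,0,0,0],[0,0,8,0,0,0],[0,0,8,0,0,0]],
])

```text
time: 4.62
tool_pos: [0.5925, 0.1766, 0.08]
tool_rot: [-0.0, 0.553, 0.833, -0.001]
contact_force: [-5.0, -2.2, 7.0]
gripper_width: 0.466
grasp_force: 5.0
```

```bash
python3 go.py
```

```text
4.6167 tcp [0.5925 0.1766 0.08  ] casing frame [-0.0022 -0.1092] w 0.466129115942032 F [-4.9899 -2.2252  6.9992] j [ 0.1696  0.1739  1.7459 -0.0007  1.2234 -0.229 ]
rot tool [-0.0935  0.014  -0.2504]
[-169.5 -258.9 -219.5] [  -7.1 -103.6 -199.8] [  2.2   0.  -80. ]
```

>>> play_rows([
  [[0,0,0,0,0,0],[0,0,0,0,0,0],[0,0,0,0,0,0],[0,0,0,0,0,0],[0,0,0,0,0,0],[0,0,0,0,0,0],[0,0,0,0,0,0],[0,0,0,0,0,0]],
])

```text
time: 5.28
tool_pos: [0.5924, 0.1765, 0.08]
tool_rot: [-0.0, 0.553, 0.833, -0.001]
contact_force: [-4.6, -1.8, 5.9]
gripper_width: 0.473
grasp_force: 5.0
```

Run:
```python
from go import *
im,d=vision.grab_frame("wrist"); cv2.imwrite("pics/w3.png",im)
c=vision.camera_info("wrist"); M=c["T_tool_cam"]
Pt=cloud(d,c["K"],M[:3,:3],M[:3,3])*1000; P=Pt@Rm.T/1000+q["tool_pos"]; C=(P-o)@T*1000
m=(d>0)&(abs(C[...,2]+92)<3)&(abs(C[...,1]+120)<18)&(C[...,0]>20)&(C[...,0]<90); print("lip",C[m].min(0),C[m].max(0),"tool",Pt[m].min(0),Pt[m].max(0))
m=(d>0)&(abs(C[...,1]+83)<12)&(C[...,0]>11)&(C[...,0]<13); print("key",np.median(C[m],0))
```

```text
5.2833 tcp [0.5924 0.1765 0.08  ] casing frame [-0.0022 -0.1092] w 0.4734680864068151 F [-4.6304 -1.7973  5.9373] j [ 0.1696  0.1739  1.7459 -0.0007  1.2233 -0.229 ]
rot tool [-0.0927  0.0146 -0.2515]
lip [  20.0033 -129.347   -94.2562] [  89.9869 -117.0875  -89.0173] tool [ 22.1151 -20.4963 -14.2747] [92.1397 -8.1392 -9.0462]
key [ 12.0763 -82.0609 -81.4992]
```

View pics/w3.png

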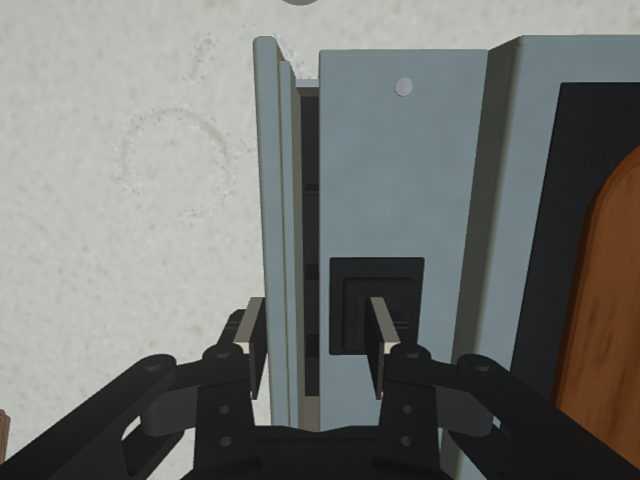

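The wrist view shows the lip at u≈255–300, resting against the front finger and about 9 mm out. The key (330–424, 258–355) is held down. Next I ease the drawer out.

>>> play_rows([
  [[0,-2,0,0,0,0],[0,-6,-1,0,0,0],[0,-11,-1,0,0,0],[0,-16,-1,0,0,0],[0,-21,-1,0,0,0],[0,-26,-1,0,0,0],[0,-31,-1,0,0,0],[0,-36,-1,0,0,0],[0,-41,-1,0,0,0],[0,-46,-1,0,0,0],[0,-50,-1,0,0,0],[0,-53,-1,0,0,0]],
])

```text
time: 6.33
tool_pos: [0.5423, 0.1554, 0.0797]
tool_rot: [-0.001, 0.553, 0.833, -0.002]
contact_force: [-3.9, -4.1, 2.9]
gripper_width: 0.467
grasp_force: 2.8
```

```bash
python3 go.py
```

```text
6.3333 tcp [0.5423 0.1554 0.0797] casing frame [-0.002  -0.1636] w 0.4673629586596959 F [-3.9191 -4.0932  2.9229] j [ 0.1477  0.0543  1.8767 -0.0012  1.2139 -0.2505]
rot tool [-0.2017  0.0141 -0.2576]
[-169.5 -204.8 -219.5] [  -7.   -49.5 -200.1] [  2.2  54.3 -80.4]
```

>>> play_rows([
  [[0,-3,0,0,0,0],[0,-8,0,0,0,0],[0,-13,0,0,0,0],[0,-18,0,0,0,0],[0,-23,0,0,0,0],[0,-28,0,0,0,0],[0,-32,0,0,0,0],[0,-36,0,0,0,0],[0,-40,0,0,0,0],[0,-43,0,0,0,0],[0,-45,0,0,0,0],[0,-45,0,0,0,0]],
])

```text
time: 7.33
tool_pos: [0.5024, 0.1389, 0.0803]
tool_rot: [0.0, 0.553, 0.833, 0.0]
contact_force: [-0.3, -0.2, 0.6]
gripper_width: 0.469
grasp_force: 0.0
```

Run:
```python
from go import *
im,d=vision.grab_frame("wrist"); cv2.imwrite("pics/w4.png",im)
c=vision.camera_info("wrist"); M=c["T_tool_cam"]
Pt=cloud(d,c["K"],M[:3,:3],M[:3,3])*1000; P=Pt@Rm.T/1000+q["tool_pos"]; C=(P-o)@T*1000
m=(d>0)&(abs(C[...,2]+92)<3)&(C[...,1]<-130)&(C[...,0]>20)&(C[...,0]<90); print("lip",C[m].min(0),C[m].max(0),"tool",Pt[m].min(0),Pt[m].max(0))
```

```text
7.3333 tcp [0.5024 0.1389 0.0803] casing frame [-0.0015 -0.2067] w 0.46924233873357857 F [-0.3181 -0.1929  0.584 ] j [ 0.1267 -0.0505  1.9806  0.0004  1.2107 -0.2719]
rot tool [ 0.0469 -0.0093 -0.267 ]
lip [  20.0013 -220.0592  -94.525 ] [  89.9958 -207.9693  -89.0164] tool [ 21.4561 -13.7216 -14.2266] [91.4605 -1.5459 -8.7153]
```

View pics/w4.png

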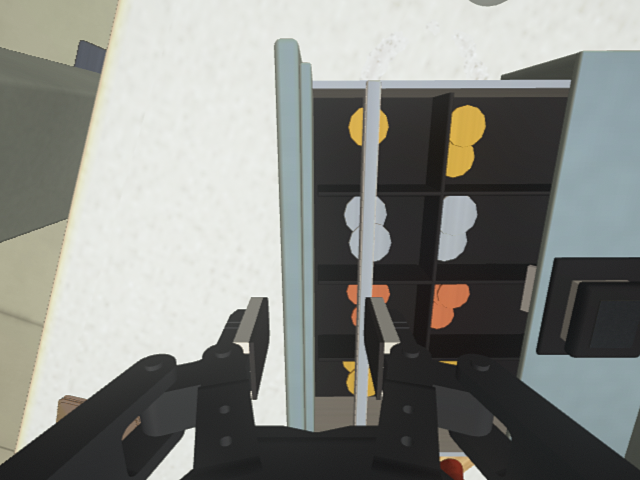

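The drawer is fully open: the lip is at u≈275–312, its front at -220 mm, which is 100 mm out. The key at (610,310) looks up and the fingers are free on both sides of the lip. I retreat straight up.

>>> play_rows([
  [[0,1,-4,0,0,0],[0,1,-12,0,0,0],[0,1,-25,0,0,0],[0,1,-45,0,0,0],[0,1,-70,0,0,0],[0,1,-100,0,0,0],[0,1,-125,0,0,0],[0,1,-140,0,0,0],[0,1,-140,0,0,0],[0,1,-140,0,0,0],[0,1,-140,0,0,0]],
])

```text
time: 8.3
tool_pos: [0.503, 0.1392, 0.2195]
tool_rot: [-0.0, 0.553, 0.833, -0.0]
contact_force: [0.0, -0.4, -0.3]
gripper_width: 0.47
grasp_force: 0.0
```

Run:
```python
from go import *
im,d=vision.grab_frame("wrist")
c=vision.camera_info("wrist"); M=c["T_tool_cam"]
P=cloud(d,c["K"],M[:3,:3],M[:3,3])@Rm.T+q["tool_pos"]; C=(P-o)@T*1000
m=(d>0)&(abs(C[...,2]+92)<3)&(C[...,1]<-130)&(abs(C[...,0])<90); print("lip",np.median(C[m],0))
m=(d>0)&(abs(C[...,1]+83)<10)&(abs(C[...,0]+2)<12); print("key",np.median(C[m],0))
```

```text
8.3 tcp [0.503  0.1392 0.2195] casing frame [-0.0015 -0.2061] w 0.4701050517720086 F [ 0.0233 -0.4335 -0.2856] j [ 0.1273 -0.1886  1.8622 -0.      1.4691 -0.2713]
rot tool [-0.0659 -0.0173 -0.261 ]
lip [  11.8722 -213.8529  -91.6833]
key [ -1.5219 -83.5567 -86.3723]
```

The lip is 100 mm out, the key is up at 86 mm, and the casing has not moved.

```bash
python3 -c "
from plant import order; print(order.job_done())"
```

```text
the job is handed in; nothing more can be done
None
```

The drawer was caught about 9 mm out with the key held down, then eased to its stop; the last wrist image showed it fully open, the key up and the casing in place, and the job is handed in (no verdict was returned).

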